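Put the setting block away and snap its case shut

ROBOT

A 6-joint arm with a two-finger parallel gripper is mounted at the origin on the work surface. World frame = base frame: x ahead of the robot, y to its left, z up, the work surface at z = 0. Lengths are in m, angles in rad, forces in N, time in s.
With the tool pointing down it reaches from about 0.375 to 0.9 m from the base axis. Payload 3.1 kg.
Tool frame: the origin (TCP) lies where the fingers leave the gripper's body, on its centre line; the fingertips stand 73 mm ahead of it and the grasp point (between the pads) lies 54 mm ahead of it; z points along the fingers, y is the line along which they close (so a half turn about z gives the same grasp; the last joint's range is limited). The gripper opens to 85 mm and grips with 20 to 120 N. Pads are 22 mm wide; open, the fingers measure 114 mm over their backs; the gripper's body (76 mm by 85 mm) begins 54 mm behind the grasp point. The pads swing forward as they close: fully open they stand 13 mm farther back than shut.
Start: joints at [-1.462, 0.527, 1.433, -0, 1.181, -0.178], TCP at [0.177, -0.599, 0.304] pointing down, gripper open.
Joint ranges: [-3.08, 3.08], [-0.75, 2.2], [0.22, 2.44], [-1.43, 4.57], [0, 2.65], [-2.85, 2.85]. Speed limits (rad/s): [2.79, 2.79, 3.14, 3.14, 3.14, 3.14].

INTERFACE

Orientations are given as a unit quaternion [x, y, z, w].
In Python, from station import manip gives the robot as it stands.
- The arm moves only by the tool step_arm, never from a script. Its argument "moves" is one flat list of numbers, 5 for each row, row after row: the opening, from 0 (shut) to 1 (fully open), then the shift along the world's x, y, z scaled (see below), then the turn about the world's z scaled (see below). In form: [fingers, x, y, z, yaw, fingers, x, y, z, yaw, ...]. A call has 1 to 12 rows; each row is the pose to reach, as a shift and turn from the pose commanded when the call began, turning the shorter way round; what a row does not reach only later rows make up. The controller multiplies each number of a shift by 200 mm and each number of a turn by pi rad. A row lasts 1/8 s, in which the tool goes at most 62.5 mm and 10.7 degrees, less where a joint would pass 70% of its speed; a pose out of reach is approached as far as the arm can. A call with a number of a shift or a turn outside -1 to 1 is refused whole. A call with a gripper value outside its range is refused whole. The fingers move at their own pace and stop on an object; "grip_force" is the grip in N (left out, the last holds). Time passes only in rows, so rows that repeat a pose let the fingers close. It gives the time, the measured TCP pose, the force, the opening and the grip force at its end, in the units of the state.
- manip.sense(): the state, without advancing time (a new reading comes with each control period).
- manip.snapshot(name): name is "scene" or "top" or "wrist"; returns a dict with "color" (480x640x3 uint8, blue, green, red), "z_map" (480x640 float32, m along the optical axis (not along the pixel's ray), 0 where there is no reading), "fovy" (degrees; the focal length in pixels is half the picture's height over the tangent of half this angle, whatever the lens; pixels are square), "cx", "cy" (the principal point, pixels), "R" (3x3) and "t" (3): a world point X has camera coordinates R X + t; the wrist camera has in their place "mount" (4x4, takes a point from camera to tool coordinates, whose origin is the TCP and whose axes are the flange's). Camera axes: x right, y down, z forward; pixel columns grow to the right and rows downward; lengths in m; the calibration is good to about 2 mm. The wrist camera is an equidistant fisheye: a pixel r from the principal point sees the ray r / f radians off the axis. A picture is of the moment at which its call begins: read the wrist's pose just before it.
- manip.sign_off(): hands the job in; it is judged then, once.
The state is a dict: "t": time; "q": joint angles; "qd": joint speeds; "tau": joint torques, N m; "tcp_pos": TCP position; "tool_rot": TCP orientation; "force": force on the tool from outside, world axes, zero at the start; "ft_torque": the same for the moment, N m; "finger_gap": opening from 0.0 (shut) to 1.0 (fully open); "gripper_force": force on a finger pad.
Only numpy, scipy, OpenCV 4.12 (cv2) and the standard library are available. Lean on these libraries where they do the work, as an engineer would, in place of code of your own. Each camera call takes 0.05 s, during which the arm holds its last target. There are 200 camera calls.

TASK

Put the perforated aluminium setting block upright into the round recess of the open case, let go of it, then swing the sprung lid over and press its far edge down past the spring catch until it clicks and stays shut by itself. Feel for the click and do not force the lid: it needs about as much push as 1 kg, and never put more than 2 kg (20 N) on it. Leave the jar, the brass weight and the screwdriver where they are.

Things in the scene. Friction and masses are not known exactly. Their poses are not given: they have to be found in the camera images.
- stand: Fixed round black stand (110 mm wide) under the case. Origin: its axis at bench level. The case is centred on it and turns with it: 130 mm along x, 120 along y, 57 high, walls 4. The screw height differs each run and is NOT measured: underside 24 to 40 mm above the bench, rim 81 to 97; find it by touch or camera.
- recess_axis (a point): Point on the bench straight below the centre of the round recess (same place and axes as the stand; z = 0). The recess is 44 mm wide and 10 mm deep, in a rigid dark blue insert. The insert is shimmed differently each run (not measured): its top is 28 to 40 mm below the rim, the recess floor 38 to 50 mm below the rim and 31 to 59 mm above the bench.
- hinge_foot (a point): Point on the bench straight below the middle of the lid's hinge (60 mm to +y of the stand). The hinge line runs along x at rim height (81 to 97 mm, not measured). The orange lid is 130 mm along x, 8 mm thick, 124 mm from hinge to far edge. Shut, its top is level, 8 mm above the rim.
- press_foot (a point): Point on the bench straight below the middle of the pale strip on top of the shut lid's far edge (114 mm from the hinge, to -y; strip 60 x 14 mm): press there. The steel spring catch, 34 mm wide, stands outside that edge, 127 to 133 mm from the hinge, its top 2 mm below the rim; do not push on it.
- block_center (a point): Centre of the loose setting block: an upright aluminium cylinder, 40 mm diameter, 34 mm high, about 110 g, dark pin holes in its top. It starts upright on the bench, centre at 17 mm. Seated, it stands 24 mm above the insert, its top 4 to 16 mm below the rim.
- lid (a joint): Lid angle, rad: 0 = shut; starts open at 1.7 to 1.9, leaning back past upright, away from the case. A spring opens it (1.5 N at the far edge), so push it over by its outer face. From about 0.055 the catch resists: the push rises to about 9 N near 0.045, fades to nothing near 0.013, then the lid snaps to 0 and stays. There it meets a hard stop: force climbs steeply.
- jar: Bystander: amber glass jar with a brass cap, 48 mm diameter, 55 mm high; origin under its centre.
- weight: Bystander: small knobbed brass weight, 44 mm diameter, 44 mm high; origin under its centre.
- driver: Bystander: screwdriver about 150 mm long lying on the bench along its own x; origin under its middle.
Mind the look-alikes: they are no part of the job. Several things have the shape of the stand; the one meant has the colours described above.

How it is judged:
On the way, in this order (a step that is already met when the one before it is completed fails the run):
1. the block stands in the recess, let go, with the lid still open (horizontal distance between block_center and stand below 0.003 m and angle between block_center's own z axis and vertical below 0.08 rad and height (world z) of block_center between 0.04 and 0.08 m and contact force between the fingers and block below 0.1 N and value of joint lid above 0.3 rad), for 0.2 s.
2. the lid is snapped shut past its catch (value of joint lid below 0.01 rad), for 0.2 s.
At the end, for the whole second after the job is handed in: The lid stays shut by itself, within 0.01 rad of fully home (past its catch), with the block standing upright (within 0.08 rad) in the recess, within 3 mm of the recess's axis and at rest (value of joint lid below 0.01 rad and horizontal distance between block_center and stand below 0.003 m and angle between block_center's own z axis and vertical below 0.08 rad and linear speed of block below 0.01 m/s); the robot touches nothing.
It fails at once if the robot pushes on the lid with more than 20 N (contact force between any of the fingers, the arm and lid above 20 N).
It fails at once if the jar is moved by more than 15 mm (distance of jar from where it was at the start of the episode above 0.015 m).
It fails at once if the weight is moved by more than 15 mm (distance of weight from where it was at the start of the episode above 0.015 m).
It fails at once if the screwdriver is moved by more than 15 mm (distance of driver from where it was at the start of the episode above 0.015 m).
It also fails if it takes over 72 s, if anything falls off the work surface, if the arm or the gripper's body presses on something with over 40 N, if the wrist force passes 120 N, or if a joint passes its speed limit or range.

## Working session

There is one attempt and no reset: what is moved stays moved. The work goes in short steps, Python scripts to look and compute and a tool call to move; the robot and the scene stay as the last step left them, time stands still between calls to the robot, and variables do not carry over. Pictures are saved under pics/ and viewed, at most 10 in all, crops included, and the job is handed in when it is done.

Besides the shell and the picture viewer there is one more tool, called after "Emit:" as name(argument=value, ...), one argument or row to a line, values as JSON. step_arm: Moves the arm, as the interface text tells. Its arguments: {"type":"object","properties":{"moves":{"type":"array","items":{"type":"number"}},"grip_force":{"type":"number"}},"required":["moves"]}

```bash
mkdir -p pics; cat > h.py <<'E'
import numpy as np, cv2
from station import manip
def cloud(s):
    z=s["z_map"]; f=240/np.tan(np.radians(s["fovy"])/2)
    v,u=np.mgrid[0:480,0:640]
    c=np.stack([(u-s["cx"])*z/f,(v-s["cy"])*z/f,z],-1)
    return (c-np.array(s["t"]))@np.array(s["R"])   # R^T (c-t)
E
python3 - <<'E'
from h import *
st=manip.sense(); print({k:np.round(v,3) for k,v in st.items()})
for n in("scene","top"):
    s=manip.snapshot(n); cv2.imwrite(f"pics/{n}0.png",s["color"]); np.savez(f"{n}0.npz",**s)
    print(n,s["fovy"],-np.array(s["R"]).T@s["t"])
E
```

```text
{'t': np.float64(0.0), 'q': array([-1.462,  0.528,  1.434,  0.   ,  1.181, -0.179]), 'qd': array([ 0.001, -0.   ,  0.001,  0.001, -0.001,  0.002]), 'tau': array([-1.0000e-03, -4.4236e+01, -1.7803e+01, -0.0000e+00,  8.0000e-03,
       -0.0000e+00]), 'tcp_pos': array([ 0.177, -0.599,  0.303]), 'tool_rot': array([ 0.99 ,  0.143,  0.   , -0.001]), 'force': array([ 0.584, -0.697,  0.454]), 'ft_torque': array([-0.045, -0.041,  0.013]), 'gripper_force': np.float64(0.0), 'finger_gap': np.float64(0.999)}
scene 49.86327152115198 [ 1.21925635 -0.92001425  0.86531717]
top 45.02331173236746 [0.26615162 0.0194159  1.39902555]
```

View pics/scene0.png

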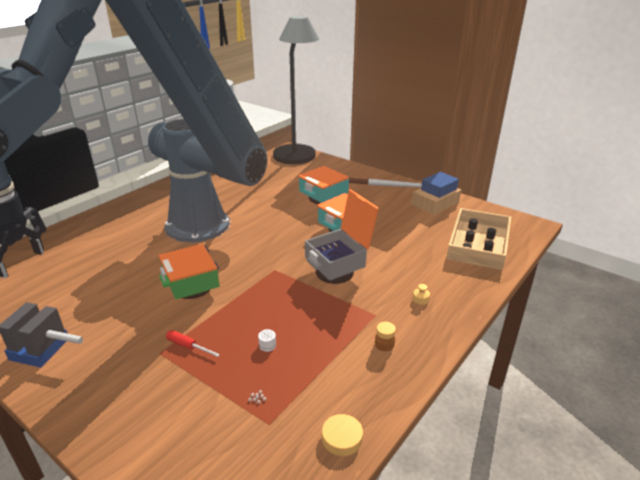

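View pics/top0.png

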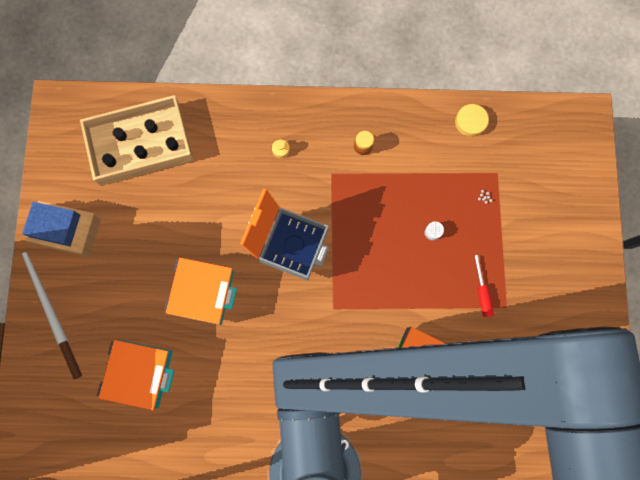

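The top view shows the open grey case at about (298,243), its lid at (258,225) on the left, the catch at (321,255), the block at (434,230), the jar at (364,141), the weight at (281,148) and the driver at (484,285). Next I measure these.

```bash
python3 - <<'E'
from h import *
s=dict(np.load("top0.npz")); P=cloud(s); hsv=cv2.cvtColor(s["color"],cv2.COLOR_BGR2HSV)
u0=lambda v0,v1,a,b:(slice(v0,v1),slice(a,b))
def rep(n,sl,m):
    p=P[sl][m[sl]]; print(n,len(p),p.mean(0).round(4),p.min(0).round(3),p.max(0).round(3)); return p
Z=P[...,2]
b=rep("block",u0(215,248,418,450),(Z>.028)&(Z<.04)); print(cv2.minEnclosingCircle(b[:,:2].astype(np.float32)))
rep("jar",u0(120,165,345,385),Z>.045); rep("weight",u0(130,165,265,300),Z>.03)
rep("driver",u0(250,320,470,498),Z>.008)
sl=u0(185,285,235,335)
# rim: histogram of heights
h,e=np.histogram(Z[sl],np.arange(.02,.24,.004)); print([(round(a,3),int(n)) for a,n in zip(e,h)])
# dark blue insert
m=(hsv[...,0]>100)&(hsv[...,0]<130)&(hsv[...,1]>100)
p=rep("blue",sl,m&(Z>.03)&(Z<.09)); print(np.median(p[:,2]),cv2.minAreaRect((p[:,:2]*1000).astype(np.float32)))
o=(hsv[...,0]<18)&(hsv[...,1]>150)&(Z>.085)
p=rep("lid",sl,o); print(cv2.minAreaRect((p[:,:2]*1000).astype(np.float32)))
g=(hsv[...,1]<80)&(Z>.075)&(Z<.105)
p=rep("rim",sl,g); print(np.median(p[:,2]),cv2.minAreaRect((p[:,:2]*1000).astype(np.float32)))
c=s["color"][180:290,225:345]; cv2.imwrite("pics/c1.png",cv2.resize(c,None,fx=5,fy=5,interpolation=cv2.INTER_CUBIC))
E
```

```text
block 207 [ 0.5675 -0.2765  0.0339] [ 0.548 -0.296  0.028] [ 0.589 -0.257  0.039]
((0.5686406493186951, -0.27616068720817566), 0.020518086850643158)
jar 253 [ 0.7701 -0.0996  0.0918] [ 0.266 -0.123  0.045] [0.806 0.019 1.399]
weight 77 [0.7507 0.1005 0.0967] [0.266 0.019 0.03 ] [0.782 0.115 1.399]
driver 444 [ 0.4152 -0.3935  0.0237] [ 0.266 -0.428  0.008] [0.522 0.019 1.399]
[(np.float64(0.02), 0), (np.float64(0.024), 0), (np.float64(0.028), 0), (np.float64(0.032), 2), (np.float64(0.036), 8), (np.float64(0.04), 11), (np.float64(0.044), 36), (np.float64(0.048), 129), (np.float64(0.052), 173), (np.float64(0.056), 591), (np.float64(0.06), 1110), (np.float64(0.064), 454), (np.float64(0.068), 86), (np.float64(0.072), 49), (np.float64(0.076), 47), (np.float64(0.08), 47), (np.float64(0.084), 56), (np.float64(0.088), 157), (np.float64(0.092), 240), (np.float64(0.096), 118), (np.float64(0.1), 38), (np.float64(0.104), 32), (np.float64(0.108), 36), (np.float64(0.112), 34), (np.float64(0.116), 33), (np.float64(0.12), 33), (np.float64(0.124), 42), (np.float64(0.128), 36), (np.float64(0.132), 32)
[... 486 characters left out ...]
212), 157), (np.float64(0.216), 105), (np.float64(0.22), 19), (np.float64(0.224), 0), (np.float64(0.228), 0), (np.float64(0.232), 0)]
blue 1963 [0.5196 0.0611 0.0602] [ 0.45  -0.007  0.044] [0.59  0.129 0.07 ]
0.0609103200661664 ((519.7533569335938, 61.13398742675781), (107.06599426269531, 115.41716766357422), 69.9179916381836)
lid 1361 [0.5376 0.131  0.1851] [0.266 0.019 0.092] [0.609 0.168 1.399]
((429.70697021484375, 105.84498596191406), (357.7591857910156, 94.28521728515625), 13.089500427246094)
rim 597 [0.5162 0.0538 0.0902] [ 0.437 -0.016  0.075] [0.597 0.14  0.103]
0.09177508903027201 ((515.5067749023438, 55.163822174072266), (132.3377227783203, 131.64773559570312), 69.62669372558594)
```

View pics/c1.png

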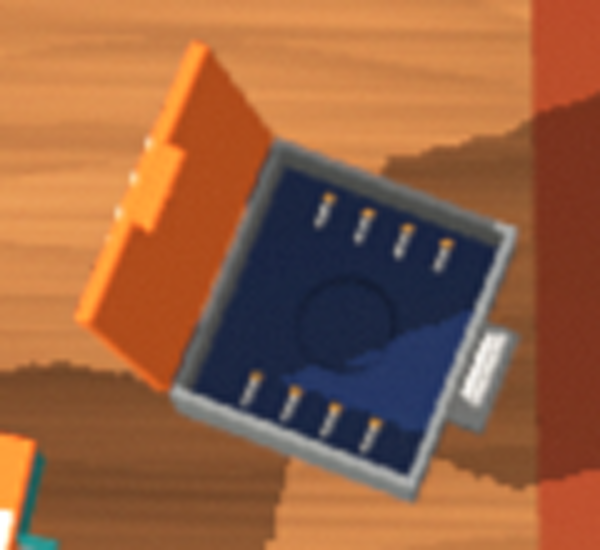

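Emit:
step_arm(
  moves=[1,0.25,0.2,0,-0.05,1,0.5,0.4,0,-0.1,1,0.75,0.6,0,-0.15,1,1,0.8,0,-0.2,1,1,0.8,0,-0.2],
)

```text
t: 0.72
tcp_pos: [0.38, -0.4358, 0.3035]
tool_rot: [0.986, -0.167, -0.0, -0.001]
force: [-0.3, -0.0, -0.1]
finger_gap: 1.0
gripper_force: 0.0
```

Emit:
step_arm(
  moves=[1,0.25,0.2,0,0,1,0.5,0.4,0,0,1,0.75,0.6,0,0,1,0.95,0.81,-0.1,0,1,0.95,0.81,-0.25,0,1,0.95,0.81,-0.4,0,1,0.95,0.81,-0.4,0,1,0.95,0.81,-0.4,0],
)

```text
t: 1.72
tcp_pos: [0.5675, -0.2785, 0.2247]
tool_rot: [0.985, -0.17, 0.001, 0.0]
force: [1.5, 0.1, -0.3]
finger_gap: 0.999
gripper_force: 0.0
```

```bash
cat >> h.py <<'E'
from scipy.spatial.transform import Rotation as Ro
def wrist(n=None):
    st=manip.sense(); s=manip.snapshot("wrist")
    if n: cv2.imwrite(f"pics/{n}.png",s["color"])
    return st,s
def wpts(st,s,uv,zp):
    "rays of wrist pixels cast onto z=zp"
    f=240/np.tan(np.radians(s["fovy"])/2); d=np.atleast_2d(uv)-[s["cx"],s["cy"]]
    r=np.hypot(*d.T)+1e-9; th=r/f
    ray=np.c_[d/r[:,None]*np.sin(th)[:,None],np.cos(th)]
    M=np.array(s["mount"]); R=Ro.from_quat(st["tool_rot"]).as_matrix()
    o=R@M[:3,3]+st["tcp_pos"]; w=ray@(R@M[:3,:3]).T
    return o+w*((zp-o[2])/w[:,2])[:,None]
E
python3 - <<'E'
from h import *
st,s=wrist("w1"); print(np.round(st["tcp_pos"],4),np.round(st["tool_rot"],3),s["fovy"],np.round(s["mount"],3))
np.savez("w1.npz",**s)
s0=dict(np.load("top0.npz")); f=240/np.tan(np.radians(s0["fovy"])/2)
o=-s0["R"].T@s0["t"]; ray=s0["R"].T@np.array([(294.4-s0["cx"])/f,(244.4-s0["cy"])/f,1])
print("recess",o+ray*(.061-o[2])/ray[2])
E
```

```text
[ 0.5675 -0.2785  0.2247] [ 0.985 -0.17   0.001  0.   ] 65.70646984690485 [[-0.    -0.963 -0.271  0.069]
 [ 1.    -0.     0.     0.   ]
 [-0.    -0.271  0.963 -0.07 ]
 [ 0.     0.     0.     1.   ]]
recess [0.51737491 0.05944071 0.061     ]
```

View pics/w1.png

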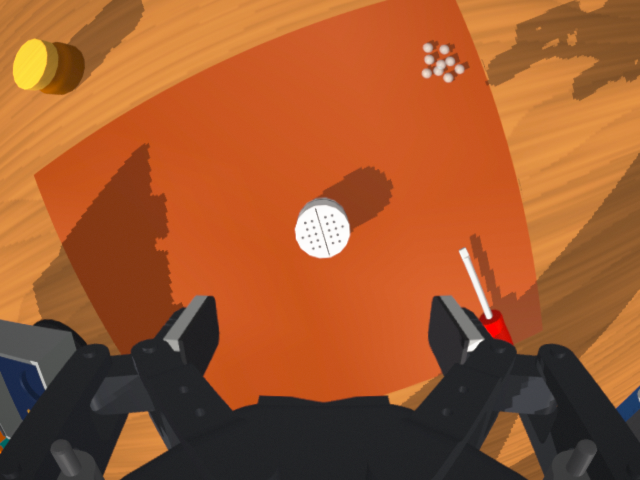

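The wrist view shows the block's top centred near (323,229) between the open fingers, with nothing in the way. I measure it next.

```bash
python3 - <<'E'
from h import *
st=manip.sense(); s=dict(np.load("w1.npz"))
m=cv2.inRange(s["color"],(225,225,225),(255,255,255)); m[:170]=0; m[280:]=0; m[:,:270]=0; m[:,370:]=0
m=cv2.morphologyEx(m,cv2.MORPH_CLOSE,np.ones((5,5)))
c=max(cv2.findContours(m,0,1)[0],key=cv2.contourArea)[:,0]
p=wpts(st,s,c,.034)[:,:2]; print(cv2.minAreaRect((p*1000).astype(np.float32)),cv2.minEnclosingCircle(p.astype(np.float32)), st["tcp_pos"])
E
```

```text
((569.6463012695312, -278.6795349121094), (37.98468780517578, 38.255348205566406), 70.40631866455078) ((0.5693299770355225, -0.2785716950893402), 0.01973743550479412) [ 0.56778682 -0.2785219   0.22523187]
```

Emit:
step_arm(
  moves=[1,0.01,0,-0.2,0,1,0.01,0,-0.4,0,1,0.01,0,-0.6,0,1,0.01,0,-0.7,0,1,0.01,0,-0.71,0,0.3,0.01,0,-0.71,0,0,0.01,0,-0.71,0,0,0.01,0,-0.71,0,0,0.01,0,-0.71,0,0,0.01,0,-0.71,0],
  grip_force=40,
)

```text
t: 3.02
tcp_pos: [0.5702, -0.2777, 0.0836]
tool_rot: [0.986, -0.169, 0.001, 0.001]
force: [-0.4, 0.4, 6.3]
finger_gap: 0.451
gripper_force: 40.4
```

Emit:
step_arm(
  moves=[0,0,0,0.25,0,0,0,0,0.5,0,0,0,0,0.75,0,0,-0.1,0.2,0.8,0,0,-0.2,0.4,0.8,0,0,-0.3,0.6,0.8,0,0,-0.4,0.8,0.8,0,0,-0.4,0.8,0.8,0],
)

```text
t: 4.03
tcp_pos: [0.4867, -0.114, 0.2419]
tool_rot: [0.986, -0.168, -0.002, -0.001]
force: [-0.5, -1.2, -0.3]
finger_gap: 0.453
gripper_force: 40.6
```

Emit:
step_arm(
  moves=[0,-0.1,0.2,0,0,0,-0.2,0.5,0,0,0,-0.25,0.75,0,0,0,-0.32,0.94,0,0,0,-0.32,0.94,0,0,0,-0.32,0.94,0,0],
)

```text
t: 4.78
tcp_pos: [0.4267, 0.0701, 0.2422]
tool_rot: [0.986, -0.169, 0.001, 0.0]
force: [0.0, 0.1, -1.1]
finger_gap: 0.449
gripper_force: 40.8
```

```bash
python3 - <<'E'
from h import *
st,s=wrist("w2"); np.savez("w2.npz",**s,tcp_pos=st["tcp_pos"],tool_rot=st["tool_rot"]); print(st["tcp_pos"],st["tool_rot"],st["finger_gap"])
E
```

```text
[0.42674645 0.07011433 0.24224229] [ 9.85555334e-01 -1.69349275e-01  1.22180121e-03  1.17623688e-04] 0.4493227826493737
```

View pics/w2.png

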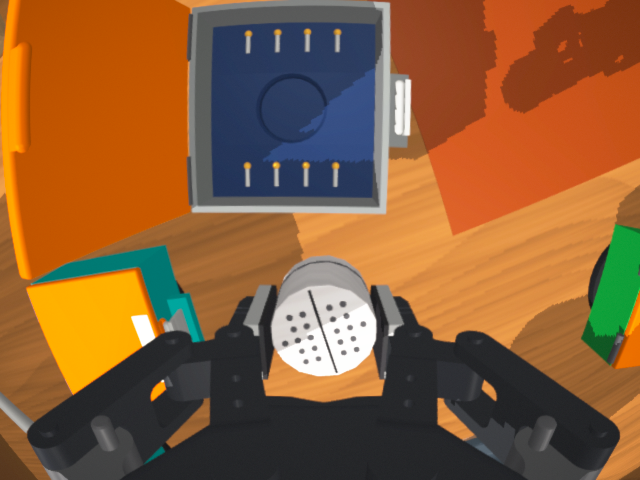

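Wrist view: the recess ring is centred near (292,107), the case edges are parallel to the image axes, the catch is at (402,107), and the held block's top is at (324,329). I fit the ring and the block.

```bash
python3 - <<'E'
from h import *
s=dict(np.load("w2.npz")); st=s
g=cv2.cvtColor(s["color"],cv2.COLOR_BGR2GRAY).astype(np.float32)
def circ(p):
    A=np.c_[2*p,np.ones(len(p))]; x=np.linalg.lstsq(A,(p**2).sum(1),rcond=None)[0]
    return x[:2],np.sqrt(x[2]+x[:2]@x[:2])
gb=cv2.GaussianBlur(g,(0,0),.8)
for zp in(.055,.061,.065):
  c=np.array([292,107.]); pts=[]
  for a in np.radians(np.arange(0,360,4)):
    r=np.arange(28,42,.25); q=c+np.outer(r,[np.cos(a),np.sin(a)])
    v=cv2.remap(gb,q[:,0].astype(np.float32)[None],q[:,1].astype(np.float32)[None],1)[0]
    k=np.argmin(v-np.linspace(v[0],v[-1],len(v))); pts.append(q[k])
  pts=np.array(pts); p=wpts(st,s,pts,zp)[:,:2]
  for _ in range(4):
    cc,R=circ(p); d=abs(np.hypot(*(p-cc).T)-R); p=p[d<max(.0012,np.median(d)*1.5)]
  print("recess",zp,cc.round(4),round(R,4),len(p), circ(pts))
# held block
zt=st["tcp_pos"][2]-.0836+.034
m=cv2.inRange(s["color"],(215,215,215),(255,255,255)); m[:270]=0;m[385:]=0;m[:,:268]=0;m[:,385:]=0
m=cv2.morphologyEx(m,cv2.MORPH_CLOSE,np.ones((9,9)))
k=max(cv2.findContours(m,0,1)[0],key=cv2.contourArea)[:,0]
p=wpts(st,s,k,zt)[:,:2]; print("block",cv2.minEnclosingCircle(p.astype(np.float32)),circ(p),cv2.boundingRect(k))
# case edges: plane pts
for n,uv,z in(("rim corners",[[389,2],[386,212],[190,212]],.092),):
    print(n,wpts(st,s,uv,z).round(4))
print("zmap recess",np.median(s["z_map"][95:120,280:305]),"zmap insert",np.median(s["z_map"][60:140,230:250]))
f=240/np.tan(np.radians(s["fovy"])/2);M=s["mount"];Rt=Ro.from_quat(s["tool_rot"]).as_matrix()
def P(u,v):
    z=np.median(s["z_map"][v-2:v+3,u-2:u+3]); d=np.array([u-s["cx"],v-s["cy"]]); r=np.hypot(*d);t=r/f
    c=np.r_[d/r*np.tan(t)*z,z]; return (Rt@(M[:3,:3]@c+M[:3,3])+s["tcp_pos"]).round(4)
for n,u,v in(("floor",292,107),("ins",235,110),("ins",350,60),("ins",350,150),("rim",300,209),("rim",386,110)): print(n,P(u,v))
E
```

```text
recess 0.055 [0.5181 0.0601] 0.0226 87 (array([291.9609427 , 108.42358514]), np.float64(32.4442016253221))
recess 0.061 [0.5175 0.0598] 0.0221 87 (array([291.9609427 , 108.42358514]), np.float64(32.4442016253221))
recess 0.065 [0.5171 0.0596] 0.0217 87 (array([291.9609427 , 108.42358514]), np.float64(32.4442016253221))
block ((0.4252644181251526, 0.06994464993476868), 0.019727349281311035) (array([0.42255468, 0.06800413]), np.float64(0.016715385874577257)) (278, 290, 98, 86)
rim corners [[ 0.5592 -0.0189  0.092 ]
 [ 0.4367  0.0257  0.092 ]
 [ 0.4782  0.1409  0.092 ]]
zmap recess 0.24547015 zmap insert 0.23419508
floor [0.5193 0.06   0.0512]
ins [0.5306 0.0963 0.0616]
ins [0.536  0.0122 0.0613]
ins [0.4778 0.0327 0.0615]
rim [0.4561 0.0742 0.094 ]
rim [0.4953 0.0068 0.0943]
```

Emit:
step_arm(
  moves=[0,0.2,-0.02,0,0,0,0.4,-0.05,0,0,0,0.46,-0.0525,0,0,0,0.46,-0.0525,-0.15,0,0,0.46,-0.0525,-0.3,0,0,0.46,-0.0525,-0.42,0,0,0.46,-0.0525,-0.45,0,0,0.46,-0.0525,-0.45,0,0,0.46,-0.0525,-0.45,0],
)

```text
t: 5.95
tcp_pos: [0.518, 0.06, 0.1528]
tool_rot: [0.986, -0.17, 0.001, -0.0]
force: [0.6, -0.2, -1.0]
finger_gap: 0.456
gripper_force: 40.8
```

```bash
python3 - <<'E'
from h import *
st,s=wrist("w3"); print(st["tcp_pos"].round(4),st["force"].round(2))
E
```

```text
[0.518  0.06   0.1528] [ 0.59 -0.25 -0.96]
```

View pics/w3.png

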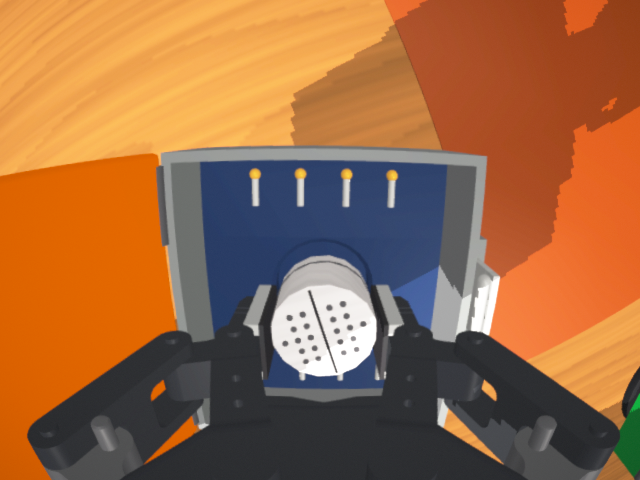

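The block is above the recess: the ring's edge shows evenly around it at (322,245), and there is room around the fingers. I lower it in small steps.

Emit:
step_arm(
  moves=[0,0.003,-0.001,-0.02,0,0,0.003,-0.001,-0.035,0,0,0.003,-0.001,-0.05,0,0,0.003,-0.001,-0.06,0,0,0.003,-0.001,-0.065,0,0,0.003,-0.001,-0.07,0,0,0.003,-0.001,-0.07,0],
)

```text
t: 6.88
tcp_pos: [0.518, 0.06, 0.1379]
tool_rot: [0.986, -0.169, -0.0, -0.0]
force: [-0.1, -0.5, -1.3]
finger_gap: 0.453
gripper_force: 40.8
```

Emit:
step_arm(
  moves=[0,0,0,-0.005,0,0,0,0,-0.01,0,0,0,0,-0.014,0,0,0,0,-0.014,0],
)

```text
t: 7.38
tcp_pos: [0.518, 0.06, 0.1351]
tool_rot: [0.986, -0.169, 0.0, 0.0]
force: [-0.3, 0.4, -1.2]
finger_gap: 0.447
gripper_force: 41.0
```

Emit:
step_arm(
  moves=[0,0,0,-0.003,0,0,0,0,-0.006,0,0,0,0,-0.009,0,0,0,0,-0.009,0],
)

```text
t: 7.88
tcp_pos: [0.518, 0.0601, 0.135]
tool_rot: [0.986, -0.169, 0.0, 0.0]
force: [-4.0, 0.6, 14.3]
finger_gap: 0.456
gripper_force: 42.1
```

Emit:
step_arm(
  moves=[0,0,0,0.007,0,0.5,0,0,0.007,0,0.6,0,0,0.007,0,0.65,0,0,0.007,0,0.65,0,0,0.007,0,0.65,0,0,0.1,0,0.65,0,0,0.3,0,0.65,0,0,0.6,0,0.65,0,0,0.6,0],
)

```text
t: 9.0
tcp_pos: [0.5206, 0.0599, 0.2577]
tool_rot: [0.986, -0.169, 0.005, -0.0]
force: [0.3, -1.0, -0.6]
finger_gap: 0.643
gripper_force: 0.0
```

Emit:
step_arm(
  moves=[0.65,-0.2,0.05,0,0,0.65,-0.45,0.05,0,0,0,-0.45,0.05,0,0,0,-0.45,0.05,0,0],
)

```text
t: 9.5
tcp_pos: [0.4286, 0.07, 0.2531]
tool_rot: [0.986, -0.169, 0.0, -0.0]
force: [0.9, -0.2, 0.5]
finger_gap: 0.232
gripper_force: 0.0
```

```bash
python3 - <<'E'
from h import *
st,s=wrist("w4"); print(st["tcp_pos"].round(4),st["force"].round(2),st["finger_gap"]); np.savez("w4.npz",**s,tcp_pos=st["tcp_pos"],tool_rot=st["tool_rot"])
m=cv2.inRange(s["color"],(200,200,200),(255,255,255)); m=cv2.morphologyEx(m,cv2.MORPH_CLOSE,np.ones((5,5)))
for k in cv2.findContours(m,0,1)[0]:
    if cv2.contourArea(k)>1000:
        print(cv2.boundingRect(k),cv2.minEnclosingCircle(wpts(st,s,k[:,0],.085)[:,:2].astype(np.float32)))
f=240/np.tan(np.radians(s["fovy"])/2);M=s["mount"];Rt=Ro.from_quat(st["tool_rot"]).as_matrix()
v,u=np.mgrid[0:480,0:640]; d=np.stack([u-s["cx"],v-s["cy"]],-1).astype(float); r=np.linalg.norm(d,axis=-1)+1e-9
c=np.concatenate([d/r[...,None]*np.tan(r/f)[...,None],np.ones((480,640,1))],-1)*s["z_map"][...,None]
W=(c@M[:3,:3].T+M[:3,3])@Rt.T+st["tcp_pos"]
hsv=cv2.cvtColor(s["color"],cv2.COLOR_BGR2HSV)
# in case frame
a=np.radians(-19.8); ex=np.array([np.cos(a),np.sin(a)]); ey=np.array([-np.sin(a),np.cos(a)])
L=W[...,:2]-[.5175,.0597]; X=L@ex; Y=L@ey; Z=W[...,2]
blk=(np.hypot(X,Y)<.021)&(Z>.075); print("block top z",np.median(Z[blk]),blk.sum())
o=(hsv[...,0]<18)&(hsv[...,1]>150)&(Y>.05)&(Y<.12)&(Z>.1)&(abs(X)<.07)
print("lid",o.sum(),X[o].min(),X[o].max(),np.polyfit(Z[o],Y[o],1),Z[o].min(),Z[o].max())
E
```

```text
[0.4286 0.07   0.2531] [ 0.85 -0.21  0.51] 0.2321435490333529
(261, 80, 61, 61) ((0.5167618989944458, 0.05992457643151283), 0.019679300487041473)
block top z 0.08547549959170887 2982
lid 37765 -0.06426625149424466 0.06510702276540958 [0.1890978  0.04383515] 0.10000235610697092 0.22039987964518482
```

View pics/w4.png

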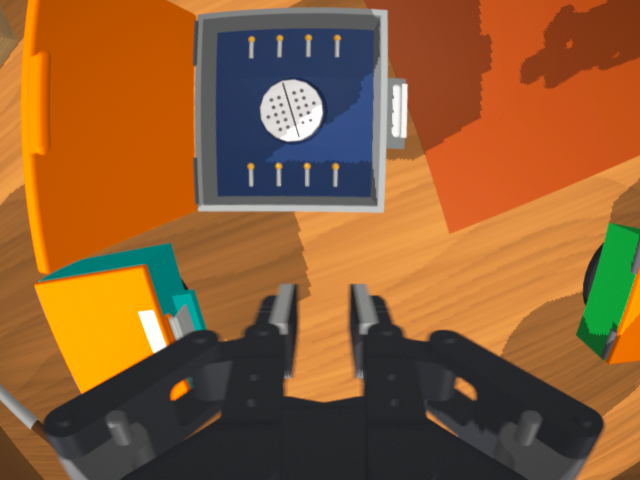

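The block is seated upright and released (top 0.0855, off-axis by less than 1 mm), and the lid is still open at about 1.76 rad. Next I check the last joint before turning the gripper by 90° for the lid push.

```bash
python3 - <<'E'
from h import *
print(manip.sense()["q"].round(3))
E
```

```text
[-0.097  0.359  1.948 -0.     0.833  1.815]
```

Emit:
step_arm(
  moves=[0,0,0,0.2,0,0,0,0,0.4,0,0,0,0,0.4,0],
)

```text
t: 9.93
tcp_pos: [0.4312, 0.0697, 0.3361]
tool_rot: [0.986, -0.169, 0.004, -0.0]
force: [-0.1, -0.1, -0.7]
finger_gap: 0.001
gripper_force: 0.0
```

Emit:
step_arm(
  moves=[0,0,0.15,0,0.055,0,0.05,0.3,0,0.11,0,0.15,0.45,0,0.165,0,0.3,0.6,0,0.22,0,0.45,0.655,0,0.275,0,0.6,0.655,0,0.33,0,0.7,0.655,0,0.385,0,0.7,0.655,0,0.44,0,0.7,0.655,0,0.495,0,0.7,0.655,0,0.5,0,0.7,0.655,0,0.5],
)

```text
t: 11.3
tcp_pos: [0.5682, 0.201, 0.3324]
tool_rot: [0.817, 0.576, -0.0, -0.0]
force: [-0.5, -0.4, -0.2]
finger_gap: 0.002
gripper_force: 0.0
```

```bash
cat > k.py <<'E'
from h import *
st=manip.sense(); a=np.radians(-19.8); ex=np.array([np.cos(a),np.sin(a)]); ey=np.array([-np.sin(a),np.cos(a)])
p=st["tcp_pos"]; L=p[:2]-[.5175,.0597]
print("case X,Y",(L@ex).round(4),(L@ey).round(4),"tip z",round(p[2]-.073,4),"F",st["force"].round(2),"yaw",Ro.from_quat(st["tool_rot"]).as_matrix()[:2,0].round(3),"t",st["t"])
def sh(Y,z): # shift in units to case (0,Y), tip z
    w=np.array([.5175,.0597])+ey*Y; return np.r_[(w-p[:2])/.2,(z+.073-p[2])/.2].round(3)
for Y,z in [(.125,.19),(.0716,.198),(.0386,.198),(.0064,.187),(-.0202,.165),(-.0384,.1352),(-.0435,.1185),(-.045,.1103),(-.046,.101)]: print(Y,z,sh(Y,z))
E
python3 k.py
```

```text
case X,Y -0.0001 0.1501 tip z 0.2594 F [-0.48 -0.38 -0.21] yaw [0.336 0.942] t 11.3
0.125 0.19 [-0.042 -0.118 -0.347]
0.0716 0.198 [-0.132 -0.37  -0.307]
0.0386 0.198 [-0.188 -0.525 -0.307]
0.0064 0.187 [-0.243 -0.676 -0.362]
-0.0202 0.165 [-0.288 -0.802 -0.472]
-0.0384 0.1352 [-0.319 -0.887 -0.621]
-0.0435 0.1185 [-0.327 -0.911 -0.705]
-0.045 0.1103 [-0.33  -0.918 -0.746]
-0.046 0.101 [-0.331 -0.923 -0.792]
```

Emit:
step_arm(
  moves=[0,0,0,-0.15,0,0,0,0,-0.3,0,0,0,0,-0.347,0,0,-0.042,-0.118,-0.347,0,0,-0.06,-0.168,-0.34,0,0,-0.078,-0.218,-0.332,0,0,-0.092,-0.258,-0.325,0,0,-0.106,-0.298,-0.318,0,0,-0.119,-0.335,-0.312,0,0,-0.132,-0.37,-0.307,0,0,-0.132,-0.37,-0.307,0],
)

```text
t: 12.68
tcp_pos: [0.5414, 0.1265, 0.2719]
tool_rot: [0.817, 0.577, -0.0, -0.0]
force: [0.2, 0.2, -0.0]
finger_gap: -0.001
gripper_force: 0.0
```

```bash
python3 k.py; python3 - <<'E'
from h import *
s=manip.snapshot("scene"); cv2.imwrite("pics/s5.png",cv2.resize(s["color"][150:320,260:420],None,fx=3.5,fy=3.5))
E
```

```text
case X,Y -0.0002 0.0709 tip z 0.1989 F [ 0.23  0.15 -0.03] yaw [0.335 0.942] t 12.675
0.125 0.19 [ 0.092  0.254 -0.045]
0.0716 0.198 [ 0.002  0.003 -0.005]
0.0386 0.198 [-0.054 -0.152 -0.005]
0.0064 0.187 [-0.109 -0.304 -0.06 ]
-0.0202 0.165 [-0.154 -0.429 -0.17 ]
-0.0384 0.1352 [-0.184 -0.515 -0.319]
-0.0435 0.1185 [-0.193 -0.539 -0.402]
-0.045 0.1103 [-0.196 -0.546 -0.443]
-0.046 0.101 [-0.197 -0.55  -0.49 ]
```

View pics/s5.png

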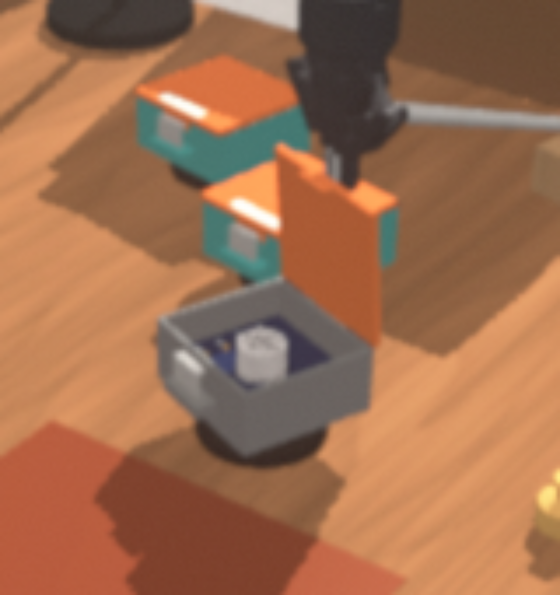

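The fingertips (340,165) are behind the lid, which is now about upright, and the block sits in the case. I continue along the arc.

Emit:
step_arm(
  moves=[0,-0.018,-0.05,-0.003,0,0,-0.036,-0.1,-0.004,0,0,-0.054,-0.152,-0.005,0,0,-0.073,-0.205,-0.02,0,0,-0.091,-0.255,-0.038,0,0,-0.109,-0.304,-0.06,0,0,-0.125,-0.35,-0.09,0,0,-0.14,-0.392,-0.13,0,0,-0.154,-0.429,-0.17,0,0,-0.154,-0.429,-0.17,0],
)

```text
t: 13.98
tcp_pos: [0.5103, 0.0406, 0.2371]
tool_rot: [0.817, 0.577, -0.001, -0.001]
force: [-0.1, -0.0, 0.6]
finger_gap: -0.001
gripper_force: 0.3
```

```bash
python3 k.py
```

```text
case X,Y -0.0003 -0.0204 tip z 0.1641 F [-0.12 -0.03  0.63] yaw [0.335 0.942] t 13.975
0.125 0.19 [0.248 0.683 0.13 ]
0.0716 0.198 [0.157 0.432 0.17 ]
0.0386 0.198 [0.102 0.277 0.17 ]
0.0064 0.187 [0.047 0.126 0.115]
-0.0202 0.165 [0.002 0.    0.005]
-0.0384 0.1352 [-0.029 -0.085 -0.144]
-0.0435 0.1185 [-0.038 -0.109 -0.228]
-0.045 0.1103 [-0.04  -0.116 -0.269]
-0.046 0.101 [-0.042 -0.121 -0.315]
```

Emit:
step_arm(
  moves=[0,-0.008,-0.024,-0.035,0,0,-0.015,-0.045,-0.07,0,0,-0.022,-0.066,-0.107,0,0,-0.029,-0.085,-0.144,0,0,-0.033,-0.095,-0.175,0,0,-0.036,-0.103,-0.203,0,0,-0.038,-0.109,-0.228,0,0,-0.039,-0.113,-0.242,0,0,-0.039,-0.113,-0.242,0],
)

```text
t: 15.1
tcp_pos: [0.503, 0.0186, 0.1893]
tool_rot: [0.817, 0.577, -0.0, -0.0]
force: [0.2, 1.4, 1.4]
finger_gap: 0.001
gripper_force: 0.5
```

```bash
python3 k.py | head -1;  python3 - <<'E'
from h import *
s=manip.snapshot("scene"); cv2.imwrite("pics/s6.png",cv2.resize(s["color"][150:320,260:420],None,fx=3.5,fy=3.5))
E
```

```text
case X,Y 0.0003 -0.0436 tip z 0.1163 F [0.23 1.37 1.45] yaw [0.334 0.943] t 15.1
```

View pics/s6.png

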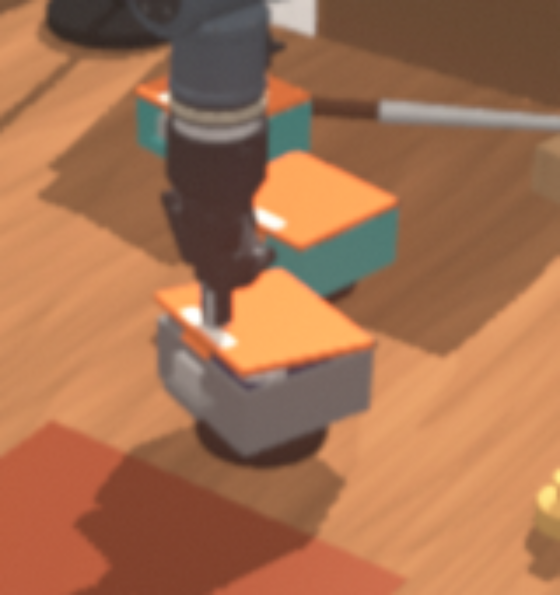

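The lid is nearly shut and the fingertips are on the pale strip at (212,325). Now I press slowly.

Emit:
step_arm(
  moves=[0,-0.001,-0.003,-0.006,0,0,-0.002,-0.006,-0.012,0,0,-0.003,-0.009,-0.018,0,0,-0.004,-0.012,-0.024,0,0,-0.004,-0.012,-0.03,0,0,-0.004,-0.012,-0.03,0],
)

```text
t: 15.9
tcp_pos: [0.5022, 0.0161, 0.1834]
tool_rot: [0.817, 0.577, -0.0, 0.0]
force: [0.4, 0.1, 1.5]
finger_gap: 0.0
gripper_force: 0.5
```

Emit:
step_arm(
  moves=[0,0,0,-0.004,0,0,0,0,-0.008,0,0,0,0,-0.01,0,0,0,0,-0.01,0],
)

```text
t: 16.4
tcp_pos: [0.5022, 0.0162, 0.1814]
tool_rot: [0.817, 0.577, -0.0, -0.0]
force: [-0.1, -1.5, 1.6]
finger_gap: 0.004
gripper_force: 0.6
```

Emit:
step_arm(
  moves=[0,0,0,-0.003,0,0,0,0,-0.005,0,0,0,0,-0.005,0],
)

```text
t: 16.77
tcp_pos: [0.5022, 0.0162, 0.1806]
tool_rot: [0.817, 0.577, -0.0, 0.0]
force: [-0.9, -1.9, 4.7]
finger_gap: 0.002
gripper_force: 1.6
```

Emit:
step_arm(
  moves=[0,0,0,-0.002,0,0,0,0,-0.004,0,0,0,0,-0.005,0,0,0,0,-0.005,0],
)

```text
t: 17.27
tcp_pos: [0.5022, 0.0162, 0.1802]
tool_rot: [0.817, 0.577, 0.0, 0.0]
force: [-2.5, -1.7, 8.0]
finger_gap: 0.003
gripper_force: 4.1
```

Emit:
step_arm(
  moves=[0,0,0,-0.002,0,0,0,0,-0.004,0,0,0,0,-0.005,0,0,0,0,-0.005,0],
)

```text
t: 17.77
tcp_pos: [0.5022, 0.0161, 0.1793]
tool_rot: [0.817, 0.577, -0.0, 0.0]
force: [-2.3, -1.8, 8.0]
finger_gap: -0.0
gripper_force: 4.5
```

Emit:
step_arm(
  moves=[0,0,0,-0.002,0,0,0,0,-0.004,0,0,0,0,-0.005,0,0,0,0,-0.005,0],
)

```text
t: 18.27
tcp_pos: [0.5021, 0.016, 0.178]
tool_rot: [0.817, 0.577, -0.0, 0.0]
force: [-1.1, -2.2, 6.5]
finger_gap: 0.001
gripper_force: 3.1
```

Emit:
step_arm(
  moves=[0,0,0,-0.002,0,0,0,0,-0.004,0,0,0,0,-0.005,0,0,0,0,-0.005,0],
)

```text
t: 18.77
tcp_pos: [0.5023, 0.0164, 0.1763]
tool_rot: [0.817, 0.577, 0.0, -0.0]
force: [-0.4, -1.4, 1.5]
finger_gap: -0.003
gripper_force: 0.6
```

Emit:
step_arm(
  moves=[0,0,0,-0.0015,0,0,0,0,-0.0025,0,0,0,0,-0.0025,0],
)

```text
t: 19.15
tcp_pos: [0.5021, 0.0164, 0.1758]
tool_rot: [0.817, 0.577, -0.0, -0.0]
force: [-0.0, -0.3, -0.1]
finger_gap: 0.001
gripper_force: 0.0
```

Emit:
step_arm(
  moves=[0,0,0,-0.0015,0,0,0,0,-0.0025,0,0,0,0,-0.0025,0],
)

```text
t: 19.52
tcp_pos: [0.5022, 0.0163, 0.1755]
tool_rot: [0.817, 0.577, -0.0, -0.0]
force: [0.6, 1.1, -0.1]
finger_gap: -0.001
gripper_force: 0.0
```

The force has dropped to zero, so the lid has snapped shut. I lift clear and check.

Emit:
step_arm(
  moves=[0,0,0,0.1,0,0,0,0,0.3,0,0,0,0,0.5,0,0,0,0,0.7,0,0,0,0,0.7,0,0,0,0,0.7,0],
)

```text
t: 20.27
tcp_pos: [0.5016, 0.0163, 0.3151]
tool_rot: [0.817, 0.577, -0.0, -0.0]
force: [-1.0, -0.1, -0.3]
finger_gap: -0.002
gripper_force: 0.0
```

```bash
python3 - <<'E'
from h import *
st,s=wrist("w7"); print(st["tcp_pos"].round(3),st["force"].round(2))
f=240/np.tan(np.radians(s["fovy"])/2);M=np.array(s["mount"]);Rt=Ro.from_quat(st["tool_rot"]).as_matrix()
v,u=np.mgrid[0:480,0:640]; d=np.stack([u-s["cx"],v-s["cy"]],-1).astype(float); r=np.linalg.norm(d,axis=-1)+1e-9
c=np.concatenate([d/r[...,None]*np.tan(r/f)[...,None],np.ones((480,640,1))],-1)*s["z_map"][...,None]
W=(c@M[:3,:3].T+M[:3,3])@Rt.T+st["tcp_pos"]
a=np.radians(-19.8); L=W[...,:2]-[.5175,.0597]; X=L@[np.cos(a),np.sin(a)]; Y=L@[-np.sin(a),np.cos(a)]; Z=W[...,2]
m=(abs(X)<.06)&(Y<.055)&(Y>-.06)&(Z>.09)&(Z<.125)
k=np.linalg.lstsq(np.c_[X[m],Y[m],np.ones(m.sum())],Z[m],rcond=None)[0]; print(m.sum(),k.round(4))
s=manip.snapshot("scene"); cv2.imwrite("pics/s7.png",cv2.resize(s["color"][100:400,140:460],None,fx=2.4,fy=2))
E
```

```text
[0.502 0.016 0.315] [-0.99 -0.12 -0.33]
22735 [ 0.     -0.001   0.1019]
```

View pics/s7.png

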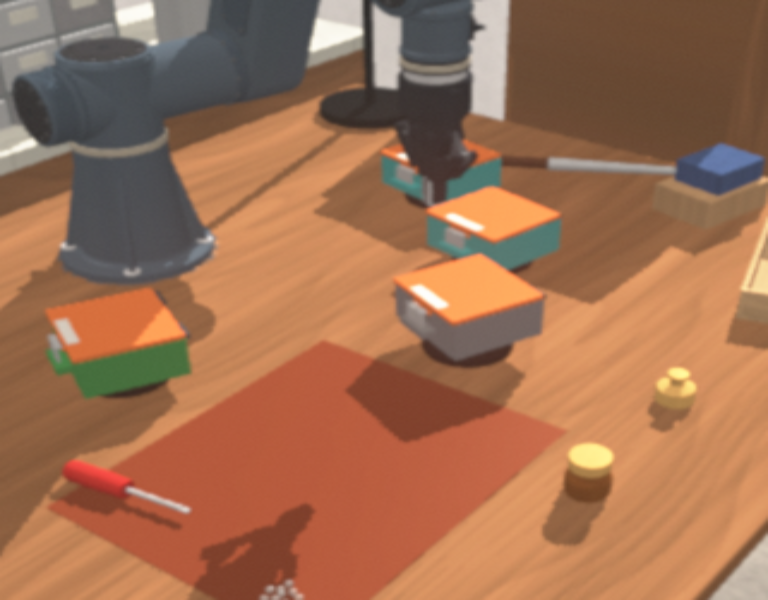

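The lid (470,287) is shut, with a measured slope of 0.001 rad. The arm is clear and the jar, weight and driver look undisturbed, so I hand in.

```bash
python3 -c "
from station import manip
print(manip.sign_off())"
```

```text
the job is handed in; nothing more can be done
None
```

The block stands upright in the recess and the lid clicked shut and stays shut, with the highest push I read on it about 8 N (20 N limit); the job is handed in at about 20 s, but no verdict came back.

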